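# Pack the finished drawer knobs

### The job

Pack the order of turned drawer knobs: set each of the three finished, smooth-topped knobs upright in the recess of the delivery tray bored for its size - the large knob in the largest recess, the medium in the middle one, the small in the smallest. Leave the three unfinished knobs, which still have the turning stub on top, standing where they are.

Things in the scene. Friction and masses are not known exactly. Their poses are not given: they have to be found in the camera images.
- finished_large: The large finished knob: a loose turned mushroom-shaped drawer knob of pale wood, standing on its foot, round about its vertical z axis. Smooth domed top, 56 mm high in all; head 60 mm across, straight-sided from 25 to 42 mm above the foot (grip it there, about 37 mm up); foot 50 mm across. Origin: centre of the underside of its foot.
- finished_medium: The medium finished knob: a loose turned mushroom-shaped drawer knob of pale wood, standing on its foot, round about its vertical z axis. Smooth domed top, 52 mm high in all; head 46 mm across, straight-sided from 25 to 42 mm above the foot (grip it there, about 37 mm up); foot 38 mm across. Origin: centre of the underside of its foot.
- finished_small: The small finished knob: a loose turned mushroom-shaped drawer knob of pale wood, standing on its foot, round about its vertical z axis. Smooth domed top, 48 mm high in all; head 32 mm across, straight-sided from 25 to 42 mm above the foot (grip it there, about 37 mm up); foot 26 mm across. Origin: centre of the underside of its foot.
- stubbed_large: The large unfinished knob, not to be packed: like the finished one (head 60 mm, foot 50 mm across, loose, standing), but a turning stub, a peg 18 mm across, still rises 21 mm from the middle of its top, so that it is 77 mm high. Origin: centre of the underside of its foot.
- stubbed_medium: The medium unfinished knob, not to be packed: like the finished one (head 46 mm, foot 38 mm across, loose, standing), but a turning stub, a peg 18 mm across, still rises 21 mm from the middle of its top, so that it is 73 mm high. Origin: centre of the underside of its foot.
- stubbed_small: The small unfinished knob, not to be packed: like the finished one (head 32 mm, foot 26 mm across, loose, standing), but a turning stub, a peg 18 mm across, still rises 21 mm from the middle of its top, so that it is 69 mm high. Origin: centre of the underside of its foot.
- tray: The delivery tray: a fixed shallow plywood tray 276 mm (its x) by 104 mm (its y), floor 6 mm thick, rim 16 mm high, holding the three inserts side by side along its x, 86 mm apart. Origin: centre of its underside, on the work surface.
- insert_large: The insert for the large knob: a fixed pale wood block 84 x 84 x 14 mm lying on the tray's floor, its sides parallel to the tray's, with one round recess 68 mm across and 10 mm deep in the middle of its top, its floor lined in grey (the largest of the three recesses). Origin: centre of its underside, 6 mm above the work surface; the recess floor is 4 mm above the origin, the top 14 mm.
- insert_medium: The insert for the medium knob: a fixed pale wood block 84 x 84 x 14 mm lying on the tray's floor, its sides parallel to the tray's, with one round recess 56 mm across and 10 mm deep in the middle of its top, its floor lined in grey (the middle of the three recesses). Origin: centre of its underside, 6 mm above the work surface; the recess floor is 4 mm above the origin, the top 14 mm.
- insert_small: The insert for the small knob: a fixed pale wood block 84 x 84 x 14 mm lying on the tray's floor, its sides parallel to the tray's, with one round recess 44 mm across and 10 mm deep in the middle of its top, its floor lined in grey (the smallest of the three recesses). Origin: centre of its underside, 6 mm above the work surface; the recess floor is 4 mm above the origin, the top 14 mm.
Not all that is in view belongs to the job. Leave any green look-alike of the finished_large alone.

How it is judged:
At the end, for the whole second after the job is handed in: Each finished knob stands upright (within 0.1 rad) and at rest on the recess floor of the insert of its own size, its axis within 12 mm of the recess's middle; each stubbed knob stands upright within 20 mm of where it began (horizontal distance between finished_large and insert_large below 0.012 m and z of finished_large in the frame of insert_large between 0 and 0.007 m and angle between each of finished_large, finished_medium, finished_small, stubbed_large, stubbed_medium, stubbed_small's own z axis and vertical below 0.1 rad and linear speed of each of finished_large, finished_medium, finished_small below 0.02 m/s and angular speed of each of finished_large, finished_medium, finished_small below 0.2 rad/s and horizontal distance between finished_medium and insert_medium below 0.012 m and z of finished_medium in the frame of insert_medium between 0 and 0.007 m and horizontal distance between finished_small and insert_small below 0.012 m and z of finished_small in the frame of insert_small between 0 and 0.007 m and distance of each of stubbed_large, stubbed_medium, stubbed_small from where it was at the start of the episode below 0.02 m); the robot touches nothing.
It fails at once if an unfinished knob is moved out of its place by more than 50 mm or knocked over (distance of any of stubbed_large, stubbed_medium, stubbed_small from where it was at the start of the episode above 0.05 m or angle between any of stubbed_large, stubbed_medium, stubbed_small's own z axis and vertical above 0.6 rad).
It also fails if it takes over 77 s, if anything falls off the work surface, if the arm or the gripper's body presses on something with over 40 N, if the wrist force passes 120 N, or if a joint passes its speed limit or range.

### The arm

A 6-joint arm with a two-finger parallel gripper is mounted at the origin on the work surface. World frame = base frame: x ahead of the robot, y to its left, z up, the work surface at z = 0. Lengths are in m, angles in rad, forces in N, time in s.
With the tool pointing down it reaches from about 0.325 to 0.9 m from the base axis. Payload 6.1 kg.
Tool frame: the origin (TCP) lies midway between the tips of the shut fingers; the grasp point (between the pads) lies r.grasp_offset behind it (r.grasp_offset is the distance from the TCP to the grasp point, in m); z points along the fingers, y is the line along which they close (so a half turn about z gives the same grasp; the last joint's range is limited). The gripper opens to 85 mm and grips with 20 to 120 N. Pads are 22 mm wide; open, the fingers measure 114 mm over their backs; the gripper's body (76 mm by 85 mm) begins 54 mm behind the grasp point. The pads swing forward as they close: fully open they stand 13 mm farther back than shut.
Start: joints at [-1.309, 0.22, 1.526, -0, 1.395, -0.126], TCP at [0.236, -0.579, 0.231] pointing down, gripper open.
Joint ranges: [-2.98, 2.98], [-0.91, 2.08], [0.09, 2.57], [-1.24, 4.39], [0.2, 2.65], [-2.68, 2.68]. Speed limits (rad/s): [2.57, 2.57, 3.01, 3.14, 3.14, 3.14].

### API

Orientations are given as [roll, pitch, yaw] about the fixed x, y, z axes, in that order (R = Rz(yaw) Ry(pitch) Rx(roll)).
In Python, from plant import r, capture gives the robot as it stands.
- The arm moves only by the shell command python3 -m creep 'ROWS' [OPENING] [FORCE]. ROWS is JSON, a list of rows, each a list of 4 numbers: the shift along the tool's x, y, z in mm, then the turn about the tool's z in degrees. A call has 1 to 8 rows; each row is the pose to reach, as a shift and turn from the pose commanded when the call began, along the tool's axes at that moment; what a row does not reach only later rows make up. A row lasts 1/10 s, in which the tool goes at most 50 mm and 8.59 degrees, less where a joint would pass 70% of its speed; a pose out of reach is approached as far as the arm can. A call with a gripper value outside its range is refused whole. OPENING is the finger opening in mm, from 0 to 85.4, set as the call begins (- or left out, the last holds). The fingers move at their own pace and stop on an object; FORCE is the grip in N (left out, the last holds). Time passes only in rows, so rows that repeat a pose let the fingers close. It gives the time, the measured TCP pose, the force, the opening and the grip force at its end, in the units of the state.
- r.state(): the state, without advancing time (a new reading comes with each control period).
- capture(name): name is "side" or "top"; returns a dict with "frame" (480x640x3 uint8, red, green, blue), "range_z" (480x640 float32, m along the optical axis (not along the pixel's ray), 0 where there is no reading), "fx", "fy", "cx", "cy" (pixels), "R" (3x3) and "t" (3): a world point X has camera coordinates R X + t. Camera axes: x right, y down, z forward; pixel columns grow to the right and rows downward; lengths in m; the calibration is good to about 2 mm. A picture is of the moment at which its call begins.
- r.close_job(): hands the job in; it is judged then, once.
The state is a dict: "clock": time; "qpos": joint angles; "joint_velocities": joint speeds; "tau": joint torques, N m; "tool_pos": TCP position; "tcp_rot": TCP orientation; "wrist_force": force on the tool from outside, world axes, zero at the start; "ft_torque": the same for the moment, N m; "grip_width": finger opening in m; "grasp_force": force on a finger pad.
Only numpy, scipy, OpenCV 4.12 (cv2) and the standard library are available. Lean on these libraries where they do the work, as an engineer would, in place of code of your own. Each camera call takes 0.05 s, during which the arm holds its last target. There are 200 camera calls.

## Working session

There is one attempt and no reset: what is moved stays moved. The work goes in short steps, Python scripts to look and compute and a shell command to move; the robot and the scene stay as the last step left them, time stands still between calls to the robot, and variables do not carry over. Pictures are saved under pics/ and viewed, at most 14 in all, crops included, and the job is handed in when it is done.

```bash
mkdir -p pics; ls; python3 - <<'E'
from plant import r,capture
import cv2,numpy as np
for n in("top","side"):
    c=capture(n); cv2.imwrite(f"pics/{n}0.png",c["frame"][:,:,::-1]); np.savez(f"{n}0.npz",**c)
    print(n,c["fx"],c["fy"],c["cx"],c["cy"],c["R"].round(3).tolist(),c["t"].round(3).tolist())
s=r.state(); print(s["clock"],s["tool_pos"],s["tcp_rot"],s["grip_width"],r.grasp_offset)
E
```

```text
pics
top 517.8013858467078 517.8013858467078 323.7551938117266 243.77721552165087 [[-0.002, -1.0, -0.009], [-0.989, 0.003, -0.15], [0.15, 0.009, -0.989]] [0.025, 0.632, 0.94]
side 475.0813486696911 475.0813486696911 313.09845969356854 237.99153603361304 [[1.0, -0.008, 0.014], [0.005, -0.696, -0.718], [0.015, 0.718, -0.696]] [-0.623, 0.035, 0.851]
0.1 [ 0.2361972  -0.57807315  0.23030719] [-3.13987477e+00 -2.32652751e-04  3.87790947e-01] 0.08520152064468689 0.0187
```

View pics/top0.png

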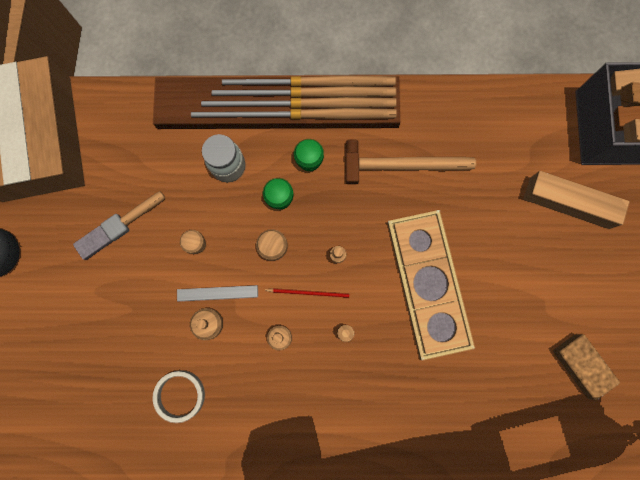

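View pics/side0.png

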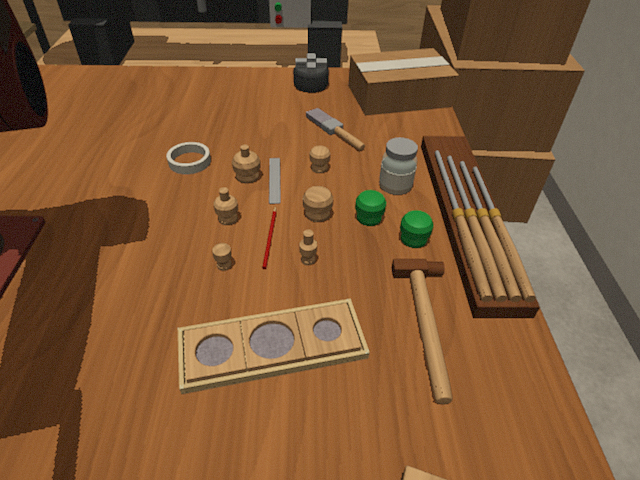

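Top view: smooth large is at (271,245), smooth medium (192,242) and smooth small (345,333). The stubbed ones are large (206,324), medium (279,337) and small (338,254). The recesses are small (420,240), large (431,283) and medium (441,327). Possible confusions are the green look-alikes at (309,154) and (278,193), and the stubbed knobs. The side view agrees: smooth large (318,203), medium (320,158), small (222,256). I'll measure these and check the choice in a crop.

```bash
cat > m.py <<'E'
import numpy as np,cv2
def cloud(c):
    v,u=np.mgrid[:480,:640]; z=c["range_z"].astype(float)
    P=np.stack([(u-c["cx"])/c["fx"]*z,(v-c["cy"])/c["fy"]*z,z],-1)
    return (P-c["t"])@np.asarray(c["R"])   # R^T(P-t)
def ray(c,u,v,h):
    R=np.asarray(c["R"]);d=R.T@[(u-c["cx"])/c["fx"],(v-c["cy"])/c["fy"],1];o=-R.T@c["t"]
    return o+d*(h-o[2])/d[2]
def knob(c,u,v,w=28,zmin=.025):
    W=cloud(c)[max(v-w,0):v+w,max(u-w,0):u+w].reshape(-1,3)
    k=W[(W[:,2]>zmin)&(W[:,2]<.1)]
    ctr,rad=cv2.minEnclosingCircle(k[:,:2].astype(np.float32))
    return np.array(ctr),2*rad,np.percentile(k[:,2],99)
def project(c,X):
    p=np.asarray(c["R"])@X+c["t"];return p[:2]/p[2]*c["fx"]+[c["cx"],c["cy"]]
def recess(c,u,v):
    hsv=cv2.cvtColor(c["frame"],cv2.COLOR_RGB2HSV)
    m=((hsv[...,1]<70)&(hsv[...,2]>60)).astype(np.uint8)
    n,l,st,ce=cv2.connectedComponentsWithStats(m,connectivity=4)
    i=l[v,u];cs,_=cv2.findContours((l==i).astype(np.uint8),0,1)
    e=cv2.minAreaRect(max(cs,key=cv2.contourArea))
    return ray(c,*e[0],.010),np.array(e[1])
E
python3 - <<'E'
from m import *
np.set_printoptions(precision=4,suppress=True)
K={"FL":((271,245),(318,203)),"FM":((192,242),(320,158)),"FS":((345,333),(222,256)),"SL":((206,324),(246,168)),"SM":((279,337),(227,207)),"SS":((338,254),(308,250))}
T={k:dict(np.load(k+"0.npz")) for k in("top","side")}
for k,(a,b) in K.items():
    o=knob(T["top"],*a,w=22);q=knob(T["side"],*b,w=22);print(k,*o,"side",*q)
for k,a,b in(("rS",(420,240),(327,330)),("rL",(431,283),(272,340)),("rM",(441,327),(215,350))):
    print(k,*recess(T["top"],*a),*recess(T["side"],*b))
a=T["top"]["frame"][200:360,160:370,::-1];b=T["side"]["frame"][130:280,190:350,::-1]
cv2.imwrite("pics/crop.png",np.vstack([cv2.resize(a,(400,300)),cv2.resize(b,(400,300))]))
E
```

```text
FL [0.633  0.1258] 0.06077640503644943 0.059807426304276844 side [0.6331 0.1235] 0.05950826406478882 0.05751332930731146
FM [0.6389 0.2791] 0.04610329121351242 0.05530306584506644 side [0.6404 0.2775] 0.04560506343841553 0.053466896819736494
FS [ 0.4645 -0.0159] 0.03149477764964104 0.05139935265909539 side [ 0.4647 -0.0169] 0.03294941410422325 0.04873944389658963
SL [0.482 0.247] 0.060192517936229706 0.07918319303230603 side [0.4783 0.1903] 0.1661882847547531 0.07705075339382132
SM [0.4561 0.1085] 0.04590388014912605 0.07503286657650546 side [0.4562 0.1069] 0.04668903350830078 0.07380869860706366
SS [ 0.6137 -0.0023] 0.03189210593700409 0.07207937046032867 side [ 0.6148 -0.0036] 0.03264390304684639 0.07031472950454432
rS [ 0.6437 -0.1655  0.01  ] [21.2132 19.799 ] [ 0.6427 -0.1608  0.01  ] [20. 27.]
rL [ 0.5585 -0.1844  0.01  ] [33. 33.] [ 0.5585 -0.181   0.01  ] [34. 43.]
rM [ 0.4745 -0.202   0.01  ] [27.7272 27.7272] [ 0.4733 -0.1982  0.01  ] [28.9914 35.3553]
```

View pics/crop.png

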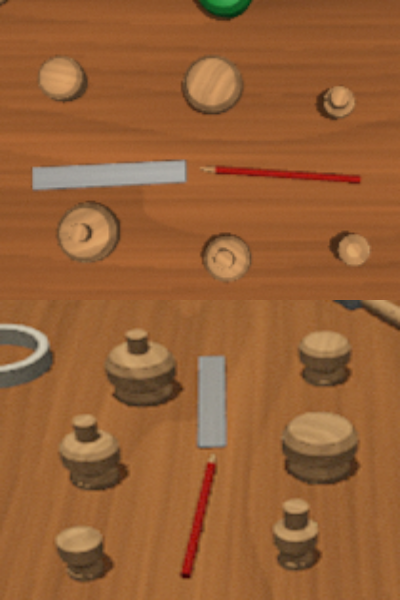

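The crop confirms three smooth tops (large, medium, small) and three stubbed; heights, diameters and recess spacing all fit. Yaw 12.2° makes the fingers close across the tray, clear of its neighbouring recesses. First move goes halfway to the large knob.

```bash
cat > d.py <<'E'
import sys,numpy as np
from plant import r
from scipy.spatial.transform import Rotation as Ro
s=r.state();R=Ro.from_euler("xyz",s["tcp_rot"])
t=np.array(eval(sys.argv[1]))
print("t",s["clock"],"tool",np.round(s["tool_pos"],4),"yaw",np.degrees(s["tcp_rot"][2]).round(1),"w",round(s["grip_width"],4),"F",np.round(s["wrist_force"],1),"grip",s["grasp_force"])
print("shift mm",(R.inv().apply(t-s["tool_pos"])*1000).round(1),"turn",round(np.degrees(s["tcp_rot"][2])-12.2,1))
E
python3 -m creep '[[15,-12,0,2],[50,-40,0,5],[88,-70,0,8],[127,-100,0,10],[165,-130,0,10],[204,-160,0,10],[243,-190,0,10],[282,-220,0,10]]' 85; python3 d.py '[.633,.125,.11]'
```

```text
clock: 0.9
tool_pos: [0.4146, -0.2663, 0.2311]
tcp_rot: [-3.141, 0.0, 0.213]
wrist_force: [0.5, -0.6, 0.1]
grip_width: 0.0849
grasp_force: 0.0
t 0.9 tool [ 0.4146 -0.2663  0.2311] yaw 12.2 w 0.0849 F [ 0.5 -0.6  0.1] grip 0.0
shift mm [ 296.1 -336.3  121.1] turn -0.0
```

```bash
python3 -m creep '[[25,-28,0,0],[55,-62,0,0],[86,-98,0,0],[117,-133,0,0],[148,-168,0,0],[179,-203,0,0],[208,-236,10,0],[230,-261,20,0]]'; python3 -m creep '[[20,-23,15,0],[42,-48,40,0],[58,-66,70,0],[66,-75,95,0],[66,-75,100,0]]'; python3 d.py '[.633,.125,.011]'
```

```text
clock: 1.7
tool_pos: [0.5846, 0.0381, 0.211]
tcp_rot: [-3.141, -0.001, 0.215]
wrist_force: [0.4, 0.4, -0.8]
grip_width: 0.0852
grasp_force: 0.0
clock: 2.2
tool_pos: [0.6297, 0.1241, 0.1065]
tcp_rot: [-3.14, 0.007, 0.215]
wrist_force: [-0.6, -0.8, 0.1]
grip_width: 0.0845
grasp_force: 0.0
t 2.2 tool [0.6297 0.1241 0.1065] yaw 12.3 w 0.0845 F [-0.6 -0.8  0.1] grip 0.0
shift mm [ 4.1 -0.  95.5] turn 0.1
```

```bash
python3 - <<'E'
from plant import capture
from m import *
for n in("top","side"):
    c=capture(n); cv2.imwrite(f"pics/{n}1.png",c["frame"][:,:,::-1])
E
```

```text
(no output)
```

View pics/side1.png

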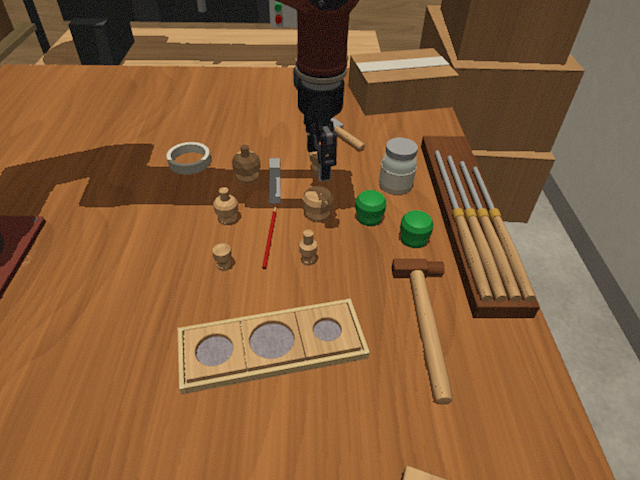

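The gripper stands above the large smooth knob (318,203), with the fingers near (325,165) and nothing disturbed. Next is the descent.

```bash
python3 -m creep '[[0,0,0,0],[0,0,0,0]]' >/dev/null; python3 d.py '[.633,.125,.011]'
```

```text
t 2.5 tool [0.6335 0.122  0.1134] yaw 12.2 w 0.0854 F [ 0.8 -0.7  0.8] grip 0.0
shift mm [-1.000e-01 -3.100e+00  1.024e+02] turn -0.0
```

```bash
python3 -m creep '[[0,-3,15,0],[0,-3,35,0],[0,-3,55,0],[0,-3,75,0],[0,-3,90,0],[0,-3,99,0],[0,-3,102,0],[0,-3,102,0]]'; python3 -m creep '[[0,0,0,0],[0,0,0,0],[0,0,0,0],[0,0,0,0],[0,0,0,0],[0,0,0,0],[0,0,0,0],[0,0,0,0]]' 50 40; python3 d.py '[.633,.125,.011]'
```

```text
clock: 3.3
tool_pos: [0.6318, 0.1257, 0.0093]
tcp_rot: [-3.142, 0.0, 0.213]
wrist_force: [-0.9, -0.1, -0.1]
grip_width: 0.0851
grasp_force: 0.0
clock: 4.1
tool_pos: [0.633, 0.1258, 0.0108]
tcp_rot: [3.141, -0.003, 0.213]
wrist_force: [1.2, -0.9, 5.7]
grip_width: 0.0585
grasp_force: 43.3
t 4.1 tool [0.633  0.1258 0.0108] yaw 12.2 w 0.0585 F [ 1.2 -0.9  5.7] grip 43.33238825260196
shift mm [-0.2  0.8 -0.2] turn 0.0
```

```bash
python3 -m creep '[[0,0,-5,0],[0,0,-15,0],[0,0,-35,0],[0,0,-60,0],[0,0,-85,0],[0,0,-105,0],[0,0,-115,0],[0,0,-115,0]]'; python3 d.py '[.558,-.184,.13]'
```

```text
clock: 4.9
tool_pos: [0.6329, 0.1258, 0.1265]
tcp_rot: [3.141, -0.003, 0.213]
wrist_force: [-0.2, 0.7, -0.9]
grip_width: 0.0589
grasp_force: 43.0
t 4.9 tool [0.6329 0.1258 0.1265] yaw 12.2 w 0.0589 F [-0.2  0.7 -0.9] grip 43.00373033504002
shift mm [-138.8  286.9   -3.9] turn 0.0
```

```bash
python3 -m creep '[[-6,13,0,0],[-20,42,0,0],[-38,78,0,0],[-56,115,0,0],[-74,152,0,0],[-92,189,0,0],[-109,224,0,0],[-123,254,0,0]]'; python3 -m creep '[[-9,19,0,0],[-14,29,0,0],[-16,33,0,0],[-16,33,0,0],[-16,33,0,0]]'; python3 d.py '[.558,-.184,.022]'
python3 - <<'E'
from plant import capture
from m import *
c=capture("side"); cv2.imwrite("pics/side2.png",cv2.resize(c["frame"][180:420,130:450,::-1],(640,480)))
E
```

```text
clock: 5.7
tool_pos: [0.5628, -0.1509, 0.1223]
tcp_rot: [-3.14, 0.003, 0.212]
wrist_force: [1.3, -0.9, -1.0]
grip_width: 0.0581
grasp_force: 43.0
clock: 6.2
tool_pos: [0.5566, -0.1833, 0.1239]
tcp_rot: [-3.141, 0.0, 0.214]
wrist_force: [0.3, 0.2, -0.2]
grip_width: 0.0585
grasp_force: 43.0
t 6.2 tool [ 0.5566 -0.1833  0.1239] yaw 12.3 w 0.0585 F [ 0.3  0.2 -0.2] grip 43.03204862982966
shift mm [  1.2   1.1 101.9] turn 0.1
```

View pics/side2.png

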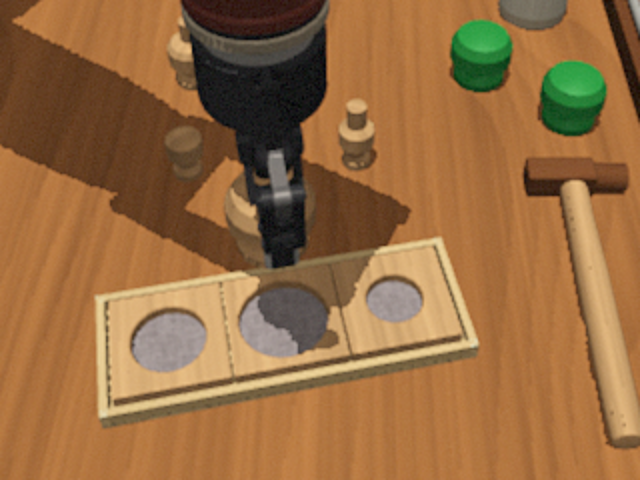

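The large knob hangs upright in the fingers at crop pixel (270,215), above the middle recess at (285,320). I'll lower it, then release.

```bash
python3 -m creep '[[1,1,15,0],[1,1,40,0],[1,1,62,0],[1,1,80,0],[1,1,92,0],[1,1,97,0],[1,1,100,0],[1,1,102,0]]';  python3 -m creep '[[0,0,0,0],[0,0,0,0]]';python3 d.py '[.558,-.184,.021]'
```

```text
clock: 7.05
tool_pos: [0.5585, -0.1851, 0.0228]
tcp_rot: [3.141, -0.001, 0.213]
wrist_force: [-0.3, 0.2, -0.0]
grip_width: 0.0582
grasp_force: 43.0
clock: 7.25
tool_pos: [0.5584, -0.1853, 0.0231]
tcp_rot: [3.141, -0.001, 0.213]
wrist_force: [-0.0, 0.3, -1.1]
grip_width: 0.0582
grasp_force: 43.0
t 7.25 tool [ 0.5584 -0.1853  0.0231] yaw 12.2 w 0.0582 F [-0.   0.3 -1.1] grip 43.025728419888765
shift mm [-0.1 -1.3  2.1] turn 0.0
```

```bash
python3 -m creep '[[0,-1,1,0],[0,-1,2,0],[0,-1,2,0]]'; python3 -m creep '[[0,0,0,0],[0,0,0,0],[0,0,0,0],[0,0,0,0],[0,0,0,0]]' 85; python3 -m creep '[[0,0,-8,0],[0,0,-25,0],[0,0,-50,0],[0,0,-75,0],[0,0,-92,0],[0,0,-100,0],[0,0,-100,0],[0,0,-100,0]]'; python3 d.py '[.640,.2785,.12]'
```

```text
clock: 7.55
tool_pos: [0.5579, -0.1841, 0.0209]
tcp_rot: [3.141, -0.0, 0.213]
wrist_force: [-1.0, 0.6, 3.6]
grip_width: 0.0581
grasp_force: 43.3
clock: 8.05
tool_pos: [0.5576, -0.184, 0.0202]
tcp_rot: [-3.142, 0.0, 0.213]
wrist_force: [0.4, 0.3, 0.1]
grip_width: 0.0848
grasp_force: 0.0
clock: 8.85
tool_pos: [0.5572, -0.1838, 0.1197]
tcp_rot: [-3.141, 0.001, 0.213]
wrist_force: [-0.1, 0.1, -0.5]
grip_width: 0.0845
grasp_force: 0.0
t 8.85 tool [ 0.5572 -0.1838  0.1197] yaw 12.2 w 0.0845 F [-0.1  0.1 -0.5] grip 0.0
shift mm [ 1.788e+02 -4.343e+02 -2.000e-01] turn 0.0
```

```bash
python3 -m creep '[[8,-18,0,0],[22,-52,0,0],[38,-92,0,0],[54,-132,0,0],[70,-172,0,0],[87,-212,0,0],[103,-252,0,0],[120,-292,0,0]]'; python3 -m creep '[[16,-38,0,0],[32,-77,0,0],[46,-110,0,0],[55,-132,0,0],[59,-142,0,0],[59,-142,0,0],[59,-142,0,0]]'; python3 d.py '[.640,.2785,.014]'
python3 - <<'E'
from plant import capture
from m import *
c=capture("side"); cv2.imwrite("pics/side3.png",c["frame"][60:420,100:540,::-1])
print(knob(c,272,322,w=30,zmin=.035))
E
```

```text
clock: 9.65
tool_pos: [0.612, 0.1284, 0.1184]
tcp_rot: [-3.141, 0.003, 0.213]
wrist_force: [0.2, 1.2, -0.2]
grip_width: 0.0848
grasp_force: 0.0
clock: 10.35
tool_pos: [0.6402, 0.2769, 0.1193]
tcp_rot: [3.141, 0.002, 0.213]
wrist_force: [0.6, -0.3, 0.9]
grip_width: 0.085
grasp_force: 0.0
t 10.35 tool [0.6402 0.2769 0.1193] yaw 12.2 w 0.085 F [ 0.6 -0.3  0.9] grip 0.0
shift mm [  0.4  -1.7 105.3] turn 0.0
(array([ 0.55813259, -0.18553436]), 0.0597851388156414, np.float64(0.06739070564111335))
```

View pics/side3.png

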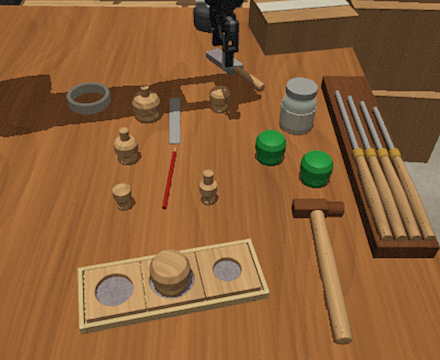

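The large knob stands centred in the middle recess (crop pixel 170,272): its top is at 67 mm where 66 is expected, and it is about 1.5 mm off centre. The gripper is above the medium knob (220,98). Descend and grip.

```bash
python3 -m creep '[[0,-1,15,0],[0,-1,38,0],[0,-1,60,0],[0,-1,80,0],[0,-1,95,0],[0,-1,103,0],[0,-1,105,0],[0,-1,105,0]]'; python3 -m creep '[[0,0,0,0],[0,0,0,0],[0,0,0,0],[0,0,0,0],[0,0,0,0],[0,0,0,0],[0,0,0,0],[0,0,0,0]]' 36 40; python3 d.py '[.640,.2785,.014]';  python3 -m creep '[[0,0,-5,0],[0,0,-15,0],[0,0,-35,0],[0,0,-60,0],[0,0,-85,0],[0,0,-105,0],[0,0,-115,0],[0,0,-115,0]]'; python3 d.py '[.474,-.2015,.13]'
```

```text
clock: 11.2
tool_pos: [0.6408, 0.2789, 0.0155]
tcp_rot: [-3.142, -0.0, 0.213]
wrist_force: [-0.6, -0.1, 0.6]
grip_width: 0.0853
grasp_force: 0.0
clock: 12.0
tool_pos: [0.6414, 0.2794, 0.0166]
tcp_rot: [-3.141, -0.002, 0.213]
wrist_force: [0.3, -0.0, 5.2]
grip_width: 0.0446
grasp_force: 41.3
t 12.0 tool [0.6414 0.2794 0.0166] yaw 12.2 w 0.0446 F [ 0.3 -0.   5.2] grip 41.29971377864422
shift mm [-1.5  0.6  2.6] turn 0.0
clock: 12.8
tool_pos: [0.6416, 0.2794, 0.1326]
tcp_rot: [-3.141, -0.004, 0.213]
wrist_force: [0.1, -0.3, 0.0]
grip_width: 0.0448
grasp_force: 40.9
t 12.8 tool [0.6416 0.2794 0.1326] yaw 12.2 w 0.0448 F [ 0.1 -0.3  0. ] grip 40.87063015093918
shift mm [-265.6  434.5    1.5] turn 0.0
```

```bash
python3 -m creep '[[-9,15,0,0],[-26,43,0,0],[-47,76,0,0],[-68,111,0,0],[-89,146,0,0],[-110,181,0,0],[-131,215,0,0],[-152,249,0,0]]'; python3 -m creep '[[-21,34,0,0],[-42,68,0,0],[-62,102,0,0],[-82,134,0,0],[-98,160,0,0],[-109,177,0,0],[-114,185,0,0],[-114,185,0,0]]';  python3 -m creep '[[0,0,0,0],[0,0,0,0]]' >/dev/null; python3 d.py '[.475,-.2015,.0275]'
```

```text
clock: 13.6
tool_pos: [0.5428, 0.0022, 0.1287]
tcp_rot: [-3.141, 0.002, 0.213]
wrist_force: [1.4, -0.9, -0.7]
grip_width: 0.0441
grasp_force: 40.9
clock: 14.4
tool_pos: [0.4715, -0.2018, 0.1293]
tcp_rot: [-3.14, 0.001, 0.211]
wrist_force: [0.7, 0.7, -0.3]
grip_width: 0.0446
grasp_force: 40.9
t 14.6 tool [ 0.4726 -0.2003  0.1299] yaw 12.3 w 0.0446 F [ 0.2  1.  -0.6] grip 40.89328701365048
shift mm [  2.2   1.7 102.4] turn 0.1
```

```bash
python3 -m creep '[[2,1,15,0],[2,1,40,0],[2,1,62,0],[2,1,80,0],[2,1,92,0],[2,1,97,0],[2,1,100,0],[2,1,102,0]]';  python3 -m creep '[[0,0,0,0],[0,0,0,0]]';python3 d.py '[.475,-.2015,.0266]'
```

```text
clock: 15.4
tool_pos: [0.4751, -0.2022, 0.0286]
tcp_rot: [3.141, -0.001, 0.214]
wrist_force: [0.5, -0.1, 1.1]
grip_width: 0.0444
grasp_force: 40.9
clock: 15.6
tool_pos: [0.4751, -0.2023, 0.029]
tcp_rot: [3.141, -0.001, 0.213]
wrist_force: [-0.7, 1.0, 0.9]
grip_width: 0.0441
grasp_force: 40.9
t 15.6 tool [ 0.4751 -0.2023  0.029 ] yaw 12.2 w 0.0441 F [-0.7  1.   0.9] grip 40.88671509395681
shift mm [ 0.1 -0.8  2.4] turn 0.0
```

```bash
python3 -m creep '[[0,-1,1,0],[0,-1,2,0],[0,-1,2,0]]'; python3 -m creep '[[0,0,0,0],[0,0,0,0],[0,0,0,0],[0,0,0,0],[0,0,0,0]]' 75; python3 -m creep '[[0,0,-8,0],[0,0,-25,0],[0,0,-50,0],[0,0,-75,0],[0,0,-92,0],[0,0,-100,0],[0,0,-100,0],[0,0,-100,0]]'; python3 d.py '[.4646,-.0164,.12]'
```

```text
clock: 15.9
tool_pos: [0.4745, -0.2011, 0.0265]
tcp_rot: [3.141, -0.0, 0.213]
wrist_force: [-0.1, 0.3, 0.9]
grip_width: 0.0442
grasp_force: 41.0
clock: 16.4
tool_pos: [0.4743, -0.201, 0.0263]
tcp_rot: [-3.142, 0.0, 0.213]
wrist_force: [-0.2, 0.1, -0.2]
grip_width: 0.075
grasp_force: 0.0
clock: 17.2
tool_pos: [0.4739, -0.2008, 0.1257]
tcp_rot: [-3.141, 0.001, 0.213]
wrist_force: [0.0, -0.0, -0.4]
grip_width: 0.0751
grasp_force: 0.0
t 17.2 tool [ 0.4739 -0.2008  0.1257] yaw 12.2 w 0.0751 F [ 0.  -0.  -0.4] grip 0.0
shift mm [  29.9 -182.2    5.8] turn 0.0
```

```bash
python3 -m creep '[[2,-12,0,0],[7,-40,0,0],[12,-75,0,0],[18,-110,0,0],[24,-145,0,0],[28,-170,0,0],[30,-182,0,0],[30,-182,0,0]]' 70; python3 -m creep '[[0,0,0,0],[0,0,0,0]]' >/dev/null; python3 d.py '[.4646,-.0164,.0165]'
python3 - <<'E'
from plant import capture
from m import *
c=capture("side"); cv2.imwrite("pics/side4.png",c["frame"][60:420,100:540,::-1])
print(knob(c,272,322,w=30,zmin=.035),knob(c,216,335,w=25,zmin=.035))
E
```

```text
clock: 18.0
tool_pos: [0.4643, -0.0153, 0.1255]
tcp_rot: [-3.141, 0.001, 0.216]
wrist_force: [-0.3, -1.1, 0.3]
grip_width: 0.07
grasp_force: 0.0
t 18.2 tool [ 0.4652 -0.0177  0.1262] yaw 12.2 w 0.0699 F [0.7 0.4 0.3] grip 0.0
shift mm [ -0.3  -1.5 109.7] turn -0.0
(array([ 0.55814391, -0.18477039]), 0.060115665197372437, np.float64(0.06750053844705801)) (array([ 0.47335872, -0.20170847]), 0.046383172273635864, np.float64(0.0632690351012094))
```

View pics/side4.png

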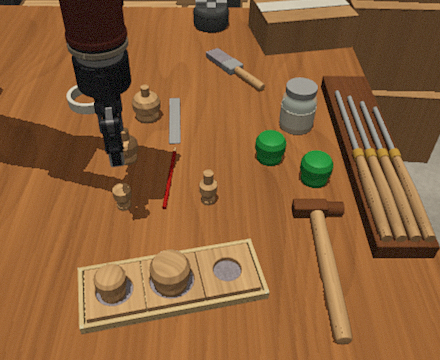

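The large (170,272) and medium (110,283) knobs are seated and centred, with tops at 67 and 63 mm. The gripper is over the small knob (122,195).

```bash
python3 -m creep '[[0,-1,15,0],[0,-1,38,0],[0,-1,60,0],[0,-1,80,0],[0,-1,97,0],[0,-1,107,0],[0,-1,110,0],[0,-1,110,0]]'; python3 -m creep '[[0,0,0,0],[0,0,0,0],[0,0,0,0],[0,0,0,0],[0,0,0,0],[0,0,0,0],[0,0,0,0],[0,0,0,0]]' 22 40; python3 d.py '[.4646,-.0164,.0165]';  python3 -m creep '[[0,0,-5,0],[0,0,-15,0],[0,0,-35,0],[0,0,-60,0],[0,0,-85,0],[0,0,-105,0],[0,0,-115,0],[0,0,-115,0]]'; python3 d.py '[.643,-.165,.13]'
```

```text
clock: 19.05
tool_pos: [0.4649, -0.0162, 0.0162]
tcp_rot: [-3.141, 0.0, 0.213]
wrist_force: [-0.1, -0.6, -0.2]
grip_width: 0.0697
grasp_force: 0.0
clock: 19.85
tool_pos: [0.4657, -0.0159, 0.0173]
tcp_rot: [3.141, -0.001, 0.213]
wrist_force: [-1.7, 0.0, 6.5]
grip_width: 0.0306
grasp_force: 39.7
t 19.85 tool [ 0.4657 -0.0159  0.0173] yaw 12.2 w 0.0306 F [-1.7  0.   6.5] grip 39.68978935678024
shift mm [-1.2  0.2  0.8] turn 0.0
clock: 20.65
tool_pos: [0.4661, -0.0161, 0.1332]
tcp_rot: [3.14, -0.003, 0.213]
wrist_force: [0.3, -0.5, -0.1]
grip_width: 0.0309
grasp_force: 39.6
t 20.65 tool [ 0.4661 -0.0161  0.1332] yaw 12.2 w 0.0309 F [ 0.3 -0.5 -0.1] grip 39.639210224559065
shift mm [141.3 183.    3.9] turn 0.0
```

```bash
python3 -m creep '[[8,10,0,0],[28,36,0,0],[54,70,0,0],[80,104,0,0],[105,136,0,0],[125,162,0,0],[137,178,0,0],[141,183,0,0]]'; python3 -m creep '[[0,0,0,0],[0,0,0,0],[0,0,0,0]]'; python3 d.py '[.644,-.165,.0283]'
```

```text
clock: 21.45
tool_pos: [0.642, -0.1669, 0.1287]
tcp_rot: [-3.141, 0.002, 0.212]
wrist_force: [-0.1, 0.3, -0.3]
grip_width: 0.0301
grasp_force: 39.7
clock: 21.75
tool_pos: [0.6407, -0.164, 0.1308]
tcp_rot: [-3.141, 0.001, 0.214]
wrist_force: [-0.4, -0.0, 0.5]
grip_width: 0.0306
grasp_force: 39.7
t 21.75 tool [ 0.6407 -0.164   0.1308] yaw 12.3 w 0.0306 F [-0.4 -0.   0.5] grip 39.65697038009239
shift mm [  3.2   1.8 102.5] turn 0.1
```

```bash
python3 -m creep '[[3,2,15,0],[3,2,40,0],[3,2,62,0],[3,2,80,0],[3,2,92,0],[3,2,97,0],[3,2,100,0],[3,2,102,0]]';  python3 -m creep '[[0,0,0,0],[0,0,0,0]]';python3 d.py '[.644,-.165,.0273]'
```

```text
clock: 22.55
tool_pos: [0.6455, -0.1664, 0.03]
tcp_rot: [3.141, -0.001, 0.213]
wrist_force: [1.3, 0.3, 0.3]
grip_width: 0.0307
grasp_force: 39.7
clock: 22.75
tool_pos: [0.6454, -0.1664, 0.0302]
tcp_rot: [3.141, -0.001, 0.213]
wrist_force: [0.7, -0.3, 0.5]
grip_width: 0.0306
grasp_force: 39.7
t 22.75 tool [ 0.6454 -0.1664  0.0302] yaw 12.2 w 0.0306 F [ 0.7 -0.3  0.5] grip 39.651246463981806
shift mm [-1.1 -1.7  2.9] turn 0.0
```

```bash
python3 -m creep '[[-1,-1,1,0],[-1,-1,2,0],[-1,-1,3,0],[-1,-1,3,0]]'; python3 -m creep '[[0,0,0,0],[0,0,0,0],[0,0,0,0],[0,0,0,0],[0,0,0,0]]' 65; python3 -m creep '[[0,0,-8,0],[0,0,-25,0],[0,0,-50,0],[0,0,-75,0],[0,0,-92,0],[0,0,-100,0],[0,0,-100,0],[0,0,-100,0]]'; python3 -m creep '[[10,-20,-20,0],[20,-55,-40,0],[30,-90,-50,0],[30,-125,-50,0],[30,-160,-50,0],[30,-190,-50,0],[30,-200,-50,0],[30,-200,-50,0]]'
python3 - <<'E'
from plant import capture
from m import *
c=capture("side"); cv2.imwrite("pics/side5.png",c["frame"][60:420,100:540,::-1])
print(knob(c,272,322,w=30,zmin=.035),knob(c,216,335,w=25,zmin=.035),knob(c,327,317,w=25,zmin=.035))
c=capture("top"); cv2.imwrite("pics/top5.png",c["frame"][:,:,::-1])
for u,v in((206,324),(279,337),(338,254)):print(knob(c,u,v,w=22))
E
```

```text
clock: 23.15
tool_pos: [0.6439, -0.1654, 0.0273]
tcp_rot: [3.141, -0.0, 0.213]
wrist_force: [-2.6, 1.5, 6.1]
grip_width: 0.0301
grasp_force: 40.2
clock: 23.65
tool_pos: [0.6435, -0.1654, 0.0261]
tcp_rot: [-3.141, 0.0, 0.213]
wrist_force: [-0.9, 0.2, -0.4]
grip_width: 0.0652
grasp_force: 0.0
clock: 24.45
tool_pos: [0.6431, -0.1652, 0.1255]
tcp_rot: [-3.141, 0.001, 0.213]
wrist_force: [0.3, 0.2, -0.2]
grip_width: 0.0649
grasp_force: 0.0
clock: 25.25
tool_pos: [0.6297, 0.0377, 0.1749]
tcp_rot: [-3.141, 0.002, 0.216]
wrist_force: [-0.3, -0.1, 1.3]
grip_width: 0.0651
grasp_force: 0.0
(array([ 0.5581699, -0.1845077]), 0.0598282516002655, np.float64(0.06732773401823756)) (array([ 0.47334227, -0.20185019]), 0.046023886650800705, np.float64(0.06315525647357217)) (array([ 0.64348954, -0.16624147]), 0.03389999270439148, np.float64(0.059499529386047065))
(array([0.48208761, 0.24718788]), 0.06018190085887909, np.float64(0.07942114217272607))Traceback (most recent call last):
  File "<stdin>", line 6, in <module>
  File "m.py", line 13, in knob
    return np.array(ctr),2*rad,np.percentile(k[:,2],99)
                               ~~~~~~~~~~~~~^^^^^^^^^^^
    return _quantile_unchecked(
        a, q, axis, out, overwrite_input, method, keepdims, weights)
    return _ureduce(a,
                    func=_quantile_ureduce_func,
    ...<5 lines>...
                    overwrite_input=overwrite_input,
                    method=method)
    r = func(a, **kwargs)
    result = _quantile(arr,
                       quantiles=q,
    ...<2 lines>...
                       out=out,
                       weights=wgt)
    slices_having_nans = np.isnan(arr[-1, ...])
                                  ~~~^^^^^^^^^
IndexError: index -1 is out of bounds for axis 0 with size 0
```

View pics/side5.png

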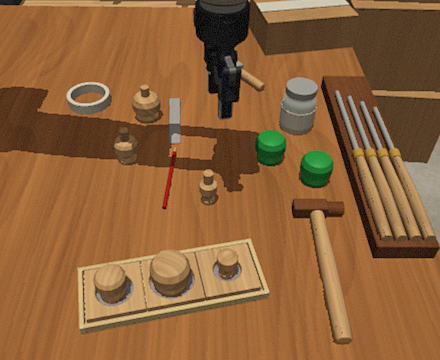

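All three finished knobs stand in their own recesses: medium (110,283), large (170,272), small (228,262). Their tops are at the right heights and they are under 2 mm off centre. The stubbed knobs at (146,104), (125,146) and (208,187) look unmoved, and the arm is clear.

```bash
python3 -m creep '[[0,0,0,0],[0,0,0,0],[0,0,0,0]]' | head -1; python3 -c "
from plant import r;print(r.close_job())"
```

```text
clock: 25.65
the job is handed in; nothing more can be done
None
```

The job is handed in at 25.7 s: each finished knob stands upright in its own recess, under 2 mm off centre, and the stubbed knobs look unmoved, though I re-measured only the large one; the hand-in returned no verdict.

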